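# Feel for the full cheese box and slide it onto the scale

### The arm

A 6-joint arm with a two-finger parallel gripper is mounted at the origin on the work surface. World frame = base frame: x ahead of the robot, y to its left, z up, the work surface at z = 0. Lengths are in m, angles in rad, forces in N, time in s.
With the tool pointing down it reaches from about 0.35 to 0.975 m from the base axis. Payload 4.9 kg.
Tool frame: the origin (TCP) lies at the very end of the fingers, on their centre line; the grasp point (between the pads) lies 19 mm behind it (ctrl.grasp_offset is the distance from the TCP to the grasp point, in m); z points along the fingers, y is the line along which they close (so a half turn about z gives the same grasp; the last joint's range is limited). The gripper opens to 85 mm and grips with 20 to 120 N. Pads are 22 mm wide; open, the fingers measure 114 mm over their backs; the gripper's body (76 mm by 85 mm) begins 54 mm behind the grasp point. The pads swing forward as they close: fully open they stand 13 mm farther back than shut.
Start: joints at [-1.397, 0.053, 1.613, -0, 1.476, -0.119], TCP at [0.18, -0.598, 0.231] pointing down, gripper open.
Joint ranges: [-3.01, 3.01], [-1.01, 2.22], [0.06, 2.58], [-1.02, 4.17], [0.09, 2.62], [-3.14, 3.14]. Speed limits (rad/s): [2.57, 2.57, 3.14, 3.14, 3.14, 3.14].

### API

Orientations are given as a rotation vector (axis times angle).
In Python, from station import ctrl, optics gives the robot as it stands.
- The arm moves only by the shell command python3 -m handwheel 'ROWS' [OPENING] [FORCE]. ROWS is JSON, a list of rows, each an object of numbers: "tx", "ty", "tz": the shift along the tool's x, y, z in mm; "roll": the turn about the tool's z in rad. A call has 1 to 12 rows; each row shifts and turns the commanded pose from where the row before left it, along the tool's axes as they then stand; what a row does not reach is not made up. A row lasts 1/12 s, in which the tool goes at most 41.7 mm and 7.16 degrees, less where a joint would pass 70% of its speed; a pose out of reach is approached as far as the arm can. A call with a gripper value outside its range is refused whole. OPENING is the finger opening in mm, from 0 to 85.4, set as the call begins (- or left out, the last holds). The fingers move at their own pace and stop on an object; FORCE is the grip in N (left out, the last holds). Time passes only in rows, so rows that do not move let the fingers close. It gives the time, the measured TCP pose, the force, the opening and the grip force at its end, in the units of the state.
- ctrl.get_obs(): the state, without advancing time (a new reading comes with each control period).
- optics.get_image(name): name is "scene" or "side" or "wrist"; returns (picture, depth): 400x640x3 uint8, red, green, blue; 400x640 float32, m along the optical axis (not along the pixel's ray), 0 where there is no reading.
- optics.camera_params(name): a dict with "mtx" (3x3 intrinsics, pixels), "k1" (the pictures are not rectified: a ray, as slopes to the right and down, at radius r is drawn at 1 + k1 r^2 times it, then the intrinsics apply), "extrinsics" (4x4, takes a point from camera to world coordinates); the wrist camera has in their place "tool_from_camera" (4x4, takes a point from camera to tool coordinates, whose origin is the TCP and whose axes are the flange's). Camera axes: x right, y down, z forward; pixel columns grow to the right and rows downward; lengths in m; the calibration is good to about 2 mm. A picture is of the moment at which its call begins: read the wrist's pose just before it. camera_params takes no time and is no camera call.
- ctrl.finish_job(): hands the job in; it is judged then, once.
The state is a dict: "t": time; "q": joint angles; "dq": joint speeds; "effort": joint torques, N m; "tool_pos": TCP position; "tool_rot": TCP orientation; "contact_force": force on the tool from outside, world axes, zero at the start; "wrist_torque": the same for the moment, N m; "opening": finger opening in m; "grip_force": force on a finger pad.
Only numpy, scipy, OpenCV 4.12 (cv2) and the standard library are available. Lean on these libraries where they do the work, as an engineer would, in place of code of your own. Each camera call takes 0.05 s, during which the arm holds its last target. There are 200 camera calls.

### The job

Only one of the three identical closed cheese boxes still has its cheese in it. Feel which by nudging them lightly, then slide that box, without lifting or tipping it, across the counter and between the scale's fences until it stands on the pan against the back stop. Never put an empty box on the scale, leave the empty boxes within a few centimetres of where they stand, do not push a box hard (30 N at most), and do not disturb the other goods.

Things in the scene. Friction and masses are not known exactly. Their poses are not given: they have to be found in the camera images.
- box_a: closed round box of thin pale wood, 100 mm in diameter, 55 mm high, upright on the deck at z = 24 mm, 43 to 48 cm ahead of the robot; origin: centre of its underside. box_a, box_b and box_c look alike. Exactly one of the three, any of them, holds a cheese and weighs 0.82 to 0.96 kg; the others weigh about 0.12 kg
- box_b: closed round box of thin pale wood, 100 mm in diameter, 55 mm high, upright on the deck at z = 24 mm, 43 to 48 cm ahead of the robot; origin: centre of its underside. box_a, box_b and box_c look alike. Sliding on the counter takes about 0.6 to 0.9 N for an empty box and 4.3 to 6.8 N for the full one
- box_c: closed round box of thin pale wood, 100 mm in diameter, 55 mm high, upright on the deck at z = 24 mm, 43 to 48 cm ahead of the robot; origin: centre of its underside. box_a, box_b and box_c look alike. The cheese has about 4 mm of play inside its box; the lids are fixed
- scale: shop scale let into the counter, 175 mm (x) by 185 mm (y), open to the robot, in one of three places of the row behind the deck; marble slabs fill the others. Its rim, slabs and deck are level at z = 24 mm, so a box can be slid across the joints (a few mm, between slabs up to 36 mm). Origin: centre of its underside, on the work surface; x points away from the robot
- seat (a point): where the centre of a box's underside comes when it touches the back stop: 5 mm behind the scale's origin, at rim level (24 mm); x points away from the robot, z up. The stop's face is 50 mm behind this point and stands 34 mm above the rim, with a white display housing 45 mm high behind it
- mouth (a point): middle of the way in between the scale's two steel fences, at rim level, 25 mm nearer the robot than the seat. The fences start here and run 85 mm straight back (x), 26 mm high above the rim, 10 mm thick, 118 mm apart inside
- pan (a joint): the scale's steel pan, 117 by 115 mm, spanning x = -65 to +52 mm of the scale, surface 0.5 mm below the rim when unloaded. Value: how far it has sunk, m; 0 unloaded, under 1 mm with an empty box, 5 to 6 mm under the full one
- slab_a: marble slab, 175 by 185 by 24 mm, level with the deck, in the row behind it. Origin: centre of its underside
- slab_b: marble slab like slab_a
- deck: fixed slatted wooden deck on the work surface, x = 310 to 590 mm, y = -480 to +480 mm, 24 mm thick; the row of slabs and scale begins 2.5 mm behind it. Origin: centre of its underside. Beyond the row hangs a fixed glass shelf: from x = 815 mm on, underside 120 mm above the work surface
- wedge: wedge of pale cheese, 75 by 55 mm, 50 mm high, at the back of slab_a (bystander). Origin: centre of its underside
- truckle: small round cheese with brown rind, 72 mm in diameter, 45 mm high, at the back of slab_b (bystander). Origin: centre of its underside
- block: oblong block of cheese, 80 (x) by 41 by 40 mm high, on the deck between two boxes (bystander). Origin: centre of its underside
- knife: cheese knife lying along x on the deck between two boxes, 170 mm long, 26 mm wide, 16 mm high (bystander). Origin: centre of its underside
- jar: closed amber glass jar, 64 mm in diameter, 100 mm high, at the deck's left end (bystander). Origin: centre of its underside
- bowl: blue ceramic bowl, 120 mm in diameter, 50 mm high, at the deck's right end (bystander). Origin: centre of its underside
- crock: terracotta pot, 70 mm in diameter, 80 mm high, on the work surface left of the row (bystander). Origin: centre of its underside
Not all that is in view belongs to the job. Leave any purple look-alike of the box_a alone.

How it is judged:
By the outcome, as a careful person would: the job done as asked, in the order asked, and still so for the second after the job is handed in, with the robot touching nothing.
It also fails if it takes over 72 s, if anything falls off the work surface, if the arm or the gripper's body presses on something with over 40 N, if the wrist force passes 120 N, or if a joint passes its speed limit or range.

## Working session

There is one attempt and no reset: what is moved stays moved. The work goes in short steps, Python scripts to look and compute and a shell command to move; the robot and the scene stay as the last step left them, time stands still between calls to the robot, and variables do not carry over. Pictures are saved under pics/ and viewed, at most 10 in all, crops included, and the job is handed in when it is done.

```bash
ls; mkdir -p pics; cat > h.py <<'E'
import numpy as np, cv2
from station import ctrl, optics
from scipy.spatial.transform import Rotation as R
def cam(name):
    p=optics.camera_params(name)
    if 'extrinsics' in p: return p, np.array(p['extrinsics'])
    o=ctrl.get_obs(); T=np.eye(4); T[:3,:3]=R.from_rotvec(o['tool_rot']).as_matrix(); T[:3,3]=o['tool_pos']
    return p, T@np.array(p['tool_from_camera'])
def rays(p,T,uv):
    K=np.array(p['mtx']); uv=np.atleast_2d(uv).astype(float)
    d=np.stack([(uv[:,0]-K[0,2])/K[0,0],(uv[:,1]-K[1,2])/K[1,1]],1); s=d.copy()
    for _ in range(30): s=d/(1+p['k1']*(s**2).sum(1,keepdims=True))
    return np.c_[s,np.ones(len(s))]@T[:3,:3].T, T[:3,3]
def plane(p,T,uv,z):
    r,o=rays(p,T,uv); return o+r*((z-o[2])/r[:,2])[:,None]
def pts(p,T,uv,depth):
    r,o=rays(p,T,uv); return o+r*np.asarray(depth)[:,None]
E
python3 - <<'E'
from h import *
o=ctrl.get_obs(); print({k:np.round(v,3).tolist() for k,v in o.items()})
for n in ('scene','side'):
    p,T=cam(n); im,d=optics.get_image(n); cv2.imwrite(f'pics/{n}0.png',im[:,:,::-1]); np.savez(f'{n}0.npz',im=im,d=d)
    print(n,np.round(T,3).tolist(),p['k1'],np.round(p['mtx'],1).tolist())
E
```

```text
pics
{'t': 0.0, 'q': [-1.397, 0.053, 1.614, -0.0, 1.476, -0.119], 'dq': [-0.001, 0.001, 0.001, -0.001, -0.0, -0.001], 'effort': [-0.001, -39.368, -37.018, -0.0, 0.007, -0.0], 'tool_pos': [0.18, -0.598, 0.23], 'tool_rot': [-3.106, -0.458, 0.0], 'contact_force': [0.525, -1.141, -0.405], 'wrist_torque': [0.051, 0.063, -0.024], 'grip_force': 0.0, 'opening': 0.085}
scene [[-0.518, 0.592, -0.618, 1.218], [0.855, 0.349, -0.383, 0.46], [-0.011, -0.727, -0.687, 0.88], [0.0, 0.0, 0.0, 1.0]] -0.08804870158902561 [[432.7, 0.0, 325.1], [0.0, 432.7, 199.6], [0.0, 0.0, 1.0]]
side [[-0.726, -0.354, 0.59, -0.381], [-0.688, 0.386, -0.615, 0.881], [-0.01, -0.852, -0.523, 0.791], [0.0, 0.0, 0.0, 1.0]] -0.03276669691980428 [[426.2, 0.0, 322.9], [0.0, 426.2, 200.8], [0.0, 0.0, 1.0]]
```

View pics/scene0.png

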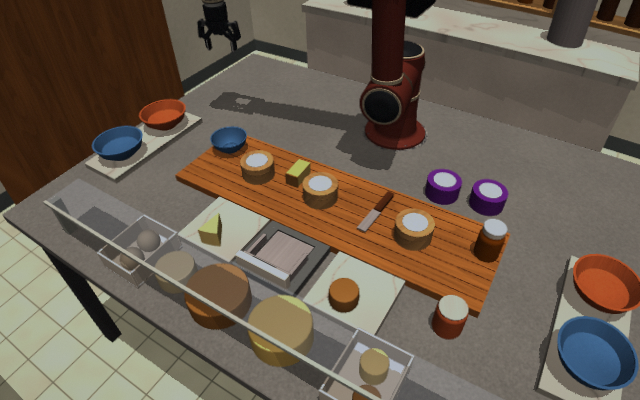

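View pics/side0.png

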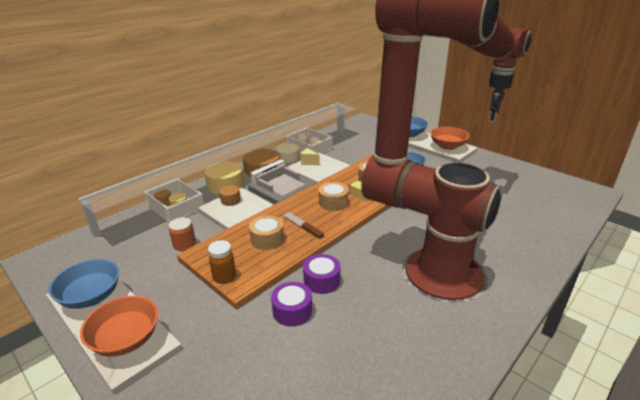

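The scene picture shows the three boxes at about (257,166), (320,188) and (414,228), and the scale in the middle of the row at (285,255). The block is at (298,173), the knife at (376,210), and the purple look-alikes at (444,186) and (489,196). The side picture shows the same layout, with box lids at (267,228), (334,190) and one partly hidden by the arm.

```bash
python3 - <<'E'
from h import *
S={}
for n in ('scene','side'):
    p,T=cam(n); z=np.load(n+'0.npz'); im,d=z['im'],z['d']
    v,u=np.mgrid[:400,:640]; uv=np.c_[u.ravel(),v.ravel()]
    P=pts(p,T,uv,d.ravel()).reshape(400,640,3); P[d==0]=np.nan
    S[n]=P
    def clus(name,m,mn=30):
        k,l,st,c=cv2.connectedComponentsWithStats(m.astype(np.uint8))
        for i in range(1,k):
            if st[i,4]>mn:
                q=P[l==i]; lo,hi=np.percentile(q,[2,98],axis=0)
                print(n,name,st[i,4],np.round(c[i]),'med',np.round(np.median(q,0),3),'mid',np.round((lo+hi)/2,3),'size',np.round(hi-lo,3))
    x,y,zz=P[...,0],P[...,1],P[...,2]
    reg=(x>.3)&(x<.8)&(abs(y)<.5)
    print(n,'deck z',np.nanmedian(zz[(x>.52)&(x<.58)&(abs(y)<.4)]))
    clus('boxtop',reg&(x<.56)&(zz>.072)&(zz<.088),100)
    clus('low',reg&(x<.56)&(zz>.033)&(zz<.072))
    clus('row',reg&(x>.59)&(zz>.034))
# white label centres, triangulate
E
```

```text
scene deck z 0.025254800348053164
scene boxtop 619 [257. 161.] med [ 0.459 -0.249  0.081] mid [ 0.457 -0.25   0.079] size [0.093 0.092 0.01 ]
scene boxtop 735 [320. 184.] med [ 0.452 -0.03   0.08 ] mid [ 0.449 -0.031  0.079] size [0.093 0.092 0.01 ]
scene boxtop 959 [414. 223.] med [0.458 0.256 0.08 ] mid [0.455 0.255 0.079] size [0.094 0.091 0.01 ]
scene boxtop 117 [488. 246.] med [0.439 0.442 0.08 ] mid [0.431 0.44  0.08 ] size [0.026 0.06  0.016]
scene low 581 [228. 139.] med [ 0.381 -0.434  0.054] mid [ 0.398 -0.415  0.053] size [0.107 0.107 0.036]
scene low 437 [298. 172.] med [ 0.419 -0.128  0.063] mid [ 0.409 -0.134  0.051] size [0.079 0.041 0.034]
scene low 333 [259. 175.] med [ 0.49  -0.219  0.052] mid [ 0.47  -0.24   0.052] size [0.072 0.076 0.037]
scene low 342 [321. 200.] med [ 0.488 -0.007  0.053] mid [ 0.468 -0.023  0.053] size [0.061 0.08  0.038]
scene low 382 [375. 212.] med [0.432 0.136 0.037] mid [0.425 0.133 0.039] size [0.161 0.026 0.011]
scene low 392 [411. 240.] med [0.496 0.267 0.053] mid [0.482 0.258 0.053] size [0.045 0.091 0.038]
scene low 279 [485. 253.] me
[... 1222 characters left out ...]
1]
side low 364 [267. 240.] med [0.416 0.285 0.053] mid [0.437 0.267 0.052] size [0.066 0.077 0.038]
side low 283 [224. 274.] med [0.387 0.455 0.052] mid [0.4   0.445 0.053] size [0.04  0.054 0.037]
side row 380 [313. 151.] med [ 0.738 -0.2    0.056] mid [ 0.741 -0.273  0.057] size [0.109 0.223 0.042]
side row 633 [270. 172.] med [ 0.741 -0.004  0.054] mid [ 0.73  -0.006  0.054] size [0.133 0.148 0.037]
side row 456 [230. 190.] med [0.715 0.194 0.061] mid [0.742 0.164 0.054] size [0.114 0.131 0.038]
side row 315 [184. 204.] med [0.782 0.337 0.049] mid [0.787 0.332 0.049] size [0.019 0.127 0.029]
side row 543 [181. 230.] med [0.627 0.432 0.072] mid [0.642 0.428 0.06 ] size [0.061 0.062 0.048]
```

```bash
python3 - <<'E'
from h import *
for n in ('scene','side'):
    p,T=cam(n); im=np.load(n+'0.npz')['im']; hsv=cv2.cvtColor(im,cv2.COLOR_RGB2HSV)
    m=((hsv[...,1]<45)&(hsv[...,2]>150)).astype(np.uint8)
    k,l,st,c=cv2.connectedComponentsWithStats(m)
    for i in range(1,k):
        w=plane(p,T,c[i],.079)[0]
        if 60<st[i,4]<900 and .35<w[0]<.85 and abs(w[1])<.5: print(n,c[i].round(1),st[i,4],w.round(3))
# orthographic top map of row region at z=.024 from scene
p,T=cam('scene'); im=np.load('scene0.npz')['im']; K=np.array(p['mtx'])
xs=np.linspace(.80,.36,440); ys=np.linspace(.40,-.40,800)
X,Y=np.meshgrid(xs,ys,indexing='ij'); W=np.stack([X,Y,np.full_like(X,.024)],-1).reshape(-1,3)
C=(W-T[:3,3])@T[:3,:3]; s=C[:,:2]/C[:,2:]; s=s*(1+p['k1']*(s**2).sum(1,keepdims=True))
uv=(s@K[:2,:2].T+K[:2,2]).astype(np.float32).reshape(440,800,2)
cv2.imwrite('pics/top.png',cv2.remap(im,uv[...,0],uv[...,1],1)[:,:,::-1])
E
```

```text
scene [256.3 159.7] 228 [ 0.453 -0.255  0.079]
scene [319.8 182.9] 281 [ 0.446 -0.035  0.079]
scene [369.2 218.1] 110 [0.499 0.148 0.079]
scene [414.7 221.7] 371 [0.451 0.254 0.079]
scene [159.3 224.7] 76 [ 0.796 -0.307  0.079]
scene [495.3 226.7] 289 [0.363 0.439 0.079]
scene [453.  307.1] 553 [0.645 0.425 0.079]
side [327.5 129.3] 84 [ 0.822 -0.407  0.079]
side [268.  167.5] 185 [0.732 0.01  0.079]
side [283.7 184.1] 484 [0.597 0.055 0.079]
side [189.8 191.9] 224 [0.79  0.303 0.079]
side [333.  188.7] 152 [ 0.451 -0.035  0.079]
side [294.1 218.9] 93 [0.415 0.177 0.079]
side [265.8 224.4] 222 [0.455 0.254 0.079]
side [218.8 247.8] 257 [0.463 0.413 0.079]
```

View pics/top.png

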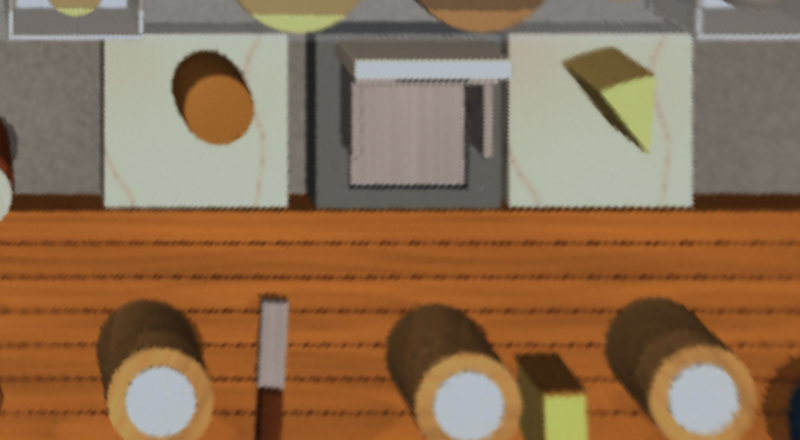

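The scale's outline is x .5925–.7675, centred at about y = -.007, so the seat is near (.685, -.007). The boxes are at (.454,-.253), (.449,-.034) and (.453,.255), with tops at z ≈ .079, which matches the text. I'll square the tool up and go to the right-hand box with the fingers 60 mm apart, using them as a cradle.

```bash
python3 -m handwheel '[{"roll":0.1,"tx":10},{"roll":0.1,"tx":10},{"roll":0.093,"tx":10},{"tx":20,"ty":-34},{"tx":20,"ty":-34},{"tx":20,"ty":-34},{"tx":20,"ty":-34},{"tx":20,"ty":-34},{"tx":20,"ty":-34},{"tx":20,"ty":-34},{"tx":15,"ty":-34},{}]' 60 40; python3 - <<'E'
from h import *
o=ctrl.get_obs(); print(R.from_rotvec(o['tool_rot']).as_matrix().round(3).tolist())
p,T=cam('wrist'); im,d=optics.get_image('wrist'); np.savez('w0.npz',im=im,d=d,T=T); cv2.imwrite('pics/w0.png',im[:,:,::-1])
print(np.array(p['tool_from_camera']).round(3).tolist())
E
```

```text
[[0.957, 0.289, -0.0], [0.289, -0.957, 0.002], [0.0, -0.002, -1.0]]
[[0.0, -0.958, -0.286, 0.074], [1.0, 0.0, 0.0, 0.0], [-0.0, -0.286, 0.958, -0.143], [0.0, 0.0, 0.0, 1.0]]$[0]: bad value
```

View pics/w0.png

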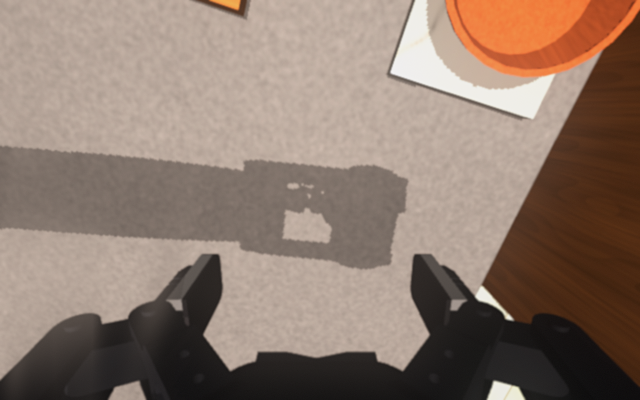

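The call was refused and nothing moved. The picture shows only the bare work surface and the open fingers. The rows probably need all four keys, so I'll try that.

```bash
python3 -m handwheel '[{"tx":0,"ty":0,"tz":0,"roll":0.1},{"tx":0,"ty":0,"tz":0,"roll":0.1},{"tx":0,"ty":0,"tz":0,"roll":0.093}]' 60 40
```

```text
t: 0.4
tool_pos: [0.1803, -0.5981, 0.2307]
tool_rot: [-3.141, 0.008, 0.0]
contact_force: [-0.5, 0.4, -0.3]
opening: 0.0604
grip_force: 0.0
```

```bash
python3 -m handwheel '[{"tx":15,"ty":-31,"tz":0,"roll":-0.005},{"tx":15,"ty":-31,"tz":0,"roll":0},{"tx":18,"ty":-31,"tz":0,"roll":0},{"tx":18,"ty":-31,"tz":0,"roll":0},{"tx":18,"ty":-31,"tz":0,"roll":0},{"tx":18,"ty":-31,"tz":0,"roll":0},{"tx":18,"ty":-31,"tz":0,"roll":0},{"tx":18,"ty":-31,"tz":0,"roll":0},{"tx":18,"ty":-31,"tz":0,"roll":0},{"tx":18,"ty":-31,"tz":0,"roll":0},{"tx":18,"ty":-31,"tz":0,"roll":0},{"tx":0,"ty":0,"tz":0,"roll":0}]' 60 40; python3 - <<'E'
from h import *
p,T=cam('wrist'); im,d=optics.get_image('wrist'); np.savez('w1.npz',im=im,d=d,T=T); cv2.imwrite('pics/w1.png',im[:,:,::-1])
print(T.round(3).tolist())
E
```

```text
t: 1.4
tool_pos: [0.3729, -0.2521, 0.2311]
tool_rot: [-3.139, -0.018, -0.002]
contact_force: [0.1, 0.1, -0.8]
opening: 0.06
grip_force: 0.0
[[0.012, -0.959, -0.284, 0.447], [-1.0, -0.012, -0.001, -0.252], [-0.002, 0.284, -0.959, 0.374], [0.0, 0.0, 0.0, 1.0]]
```

View pics/w1.png

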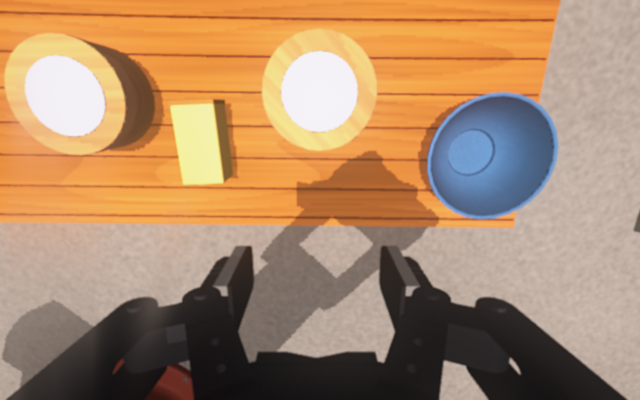

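The wrist picture shows the right box's lid at (320,90), on the tool's centre line. The middle box's lid is at (65,95), the block at (200,143) and the bowl at (492,155). I'll measure the lids.

```bash
cat > lid.py <<'E'
from h import *
def lids(im,p,T):
    hsv=cv2.cvtColor(im,cv2.COLOR_RGB2HSV)
    m=((hsv[...,1]<40)&(hsv[...,2]>205)).astype(np.uint8)
    k,l,st,c=cv2.connectedComponentsWithStats(m); out=[]
    for i in range(1,k):
        if st[i,4]>1500: out.append((c[i].round(1).tolist(),int(st[i,4]),plane(p,T,c[i],.079)[0].round(4).tolist()))
    return out
E
python3 - <<'E'
from lid import *
p,_=cam('wrist'); w=np.load('w1.npz'); d=w['d']
for l in lids(w['im'],p,w['T']):
    u=l[0]; print(l,'depth z',pts(p,w['T'],u,[d[int(u[1]),int(u[0])]])[0].round(3))
E
python3 -m handwheel '[{"tx":0,"ty":0,"tz":35,"roll":0.011},{"tx":0,"ty":0,"tz":35,"roll":0},{"tx":0,"ty":0,"tz":35,"roll":0},{"tx":0,"ty":0,"tz":35,"roll":0},{"tx":0,"ty":0,"tz":32,"roll":0},{"tx":0,"ty":0,"tz":18,"roll":0},{"tx":0,"ty":0,"tz":0,"roll":0},{"tx":0,"ty":0,"tz":0,"roll":0}]'
```

```text
([318.9, 91.1], 4842, [0.4572, -0.2534, 0.079]) depth z [ 0.457 -0.253  0.08 ]
([64.5, 95.3], 4949, [0.4502, -0.0332, 0.079]) depth z [ 0.45  -0.033  0.079]
t: 2.12
tool_pos: [0.3698, -0.2567, 0.0404]
tool_rot: [-3.14, 0.012, 0.004]
contact_force: [0.5, -1.1, 0.7]
opening: 0.0599
grip_force: 0.0
```

```bash
python3 -m handwheel '[{"tx":14,"ty":-3,"tz":0,"roll":0.0},{"tx":12,"ty":0,"tz":0,"roll":0},{"tx":0,"ty":0,"tz":0,"roll":0},{"tx":0,"ty":0,"tz":0,"roll":0},{"tx":3,"ty":0,"tz":0,"roll":0},{"tx":2,"ty":0,"tz":0,"roll":0}]'
for i in 1 2; do :; done
python3 -m handwheel '[{"tx":2,"ty":0,"tz":0,"roll":0},{"tx":2,"ty":0,"tz":0,"roll":0}]'
python3 -m handwheel '[{"tx":2,"ty":0,"tz":0,"roll":0},{"tx":2,"ty":0,"tz":0,"roll":0}]'
python3 -m handwheel '[{"tx":2,"ty":0,"tz":0,"roll":0}]'
python3 -m handwheel '[{"tx":2,"ty":0,"tz":0,"roll":0}]'
```

```text
t: 2.62
tool_pos: [0.402, -0.2542, 0.0421]
tool_rot: [3.141, -0.011, 0.001]
contact_force: [0.5, 0.0, 0.6]
opening: 0.0603
grip_force: 0.0
t: 2.78
tool_pos: [0.4056, -0.2537, 0.0414]
tool_rot: [-3.141, 0.01, 0.001]
contact_force: [-1.6, 0.3, 0.8]
opening: 0.0601
grip_force: 0.8
t: 2.95
tool_pos: [0.4098, -0.2538, 0.0413]
tool_rot: [-3.142, 0.01, 0.001]
contact_force: [-1.1, 0.3, 1.3]
opening: 0.0601
grip_force: 0.8
t: 3.03
tool_pos: [0.412, -0.2538, 0.0413]
tool_rot: [-3.142, 0.01, 0.001]
contact_force: [-2.1, 0.9, 1.4]
opening: 0.0601
grip_force: 0.8
t: 3.12
tool_pos: [0.414, -0.2538, 0.0413]
tool_rot: [-3.142, 0.01, 0.0]
contact_force: [-1.4, 0.9, 1.6]
opening: 0.0599
grip_force: 0.8
```

The right box moved with only about 1.5 N, so it is empty. On to the middle one.

```bash
python3 -m handwheel '[{"tx":-20,"ty":0,"tz":0,"roll":0},{"tx":-19,"ty":0,"tz":0,"roll":0},{"tx":0,"ty":0,"tz":-30,"roll":-0.006},{"tx":0,"ty":0,"tz":-30,"roll":0},{"tx":0,"ty":-30,"tz":0,"roll":0},{"tx":0,"ty":-38,"tz":0,"roll":0},{"tx":0,"ty":-38,"tz":0,"roll":0},{"tx":0,"ty":-38,"tz":0,"roll":0},{"tx":0,"ty":-38,"tz":0,"roll":0},{"tx":0,"ty":-38,"tz":0,"roll":0},{"tx":0,"ty":0,"tz":0,"roll":0},{"tx":0,"ty":0,"tz":0,"roll":0}]'
python3 - <<'E'
from lid import *
p,T=cam('wrist'); im,d=optics.get_image('wrist')
for l in lids(im,p,T): print(l)
E
python3 -m handwheel '[{"tx":0,"ty":0,"tz":30,"roll":0},{"tx":0,"ty":0,"tz":30,"roll":0},{"tx":0,"ty":0,"tz":0,"roll":0},{"tx":0,"ty":0,"tz":0,"roll":0}]'
```

```text
t: 4.12
tool_pos: [0.3752, -0.0318, 0.1013]
tool_rot: [3.141, 0.008, 0.002]
contact_force: [-0.8, -1.1, -0.2]
opening: 0.0599
grip_force: 0.0
([321.2, 99.2], 14972, [0.4512, -0.034, 0.079])
t: 4.5
tool_pos: [0.3735, -0.0343, 0.04]
tool_rot: [-3.14, 0.004, 0.007]
contact_force: [0.1, -0.1, 0.5]
opening: 0.0601
grip_force: 0.0
```

```bash
python3 -m handwheel '[{"tx":12,"ty":0,"tz":0,"roll":0.0},{"tx":8,"ty":0,"tz":0,"roll":0},{"tx":2,"ty":0,"tz":0,"roll":0},{"tx":2,"ty":0,"tz":0,"roll":0}]'
python3 -m handwheel '[{"tx":2,"ty":0,"tz":0,"roll":0},{"tx":2,"ty":0,"tz":0,"roll":0}]'
python3 -m handwheel '[{"tx":2,"ty":0,"tz":0,"roll":0}]'
python3 -m handwheel '[{"tx":2,"ty":0,"tz":0,"roll":0}]'
python3 -m handwheel '[{"tx":2,"ty":0,"tz":0,"roll":0}]'
python3 -m handwheel '[{"tx":2,"ty":0,"tz":0,"roll":0}]'
```

```text
t: 4.83
tool_pos: [0.4002, -0.0345, 0.0431]
tool_rot: [3.141, -0.002, 0.003]
contact_force: [-2.0, -0.6, 1.1]
opening: 0.0597
grip_force: 1.0
t: 5.0
tool_pos: [0.4031, -0.034, 0.0421]
tool_rot: [3.141, -0.001, 0.0]
contact_force: [-3.9, -0.3, 2.6]
opening: 0.0598
grip_force: 2.1
t: 5.08
tool_pos: [0.405, -0.0338, 0.0418]
tool_rot: [3.141, -0.001, -0.0]
contact_force: [-3.8, -0.5, 4.7]
opening: 0.0601
grip_force: 2.3
t: 5.17
tool_pos: [0.407, -0.0337, 0.0416]
tool_rot: [3.141, -0.0, -0.0]
contact_force: [-3.6, -0.2, 3.9]
opening: 0.0599
grip_force: 2.2
t: 5.25
tool_pos: [0.409, -0.0336, 0.0415]
tool_rot: [3.142, -0.0, -0.0]
contact_force: [-3.5, -0.1, 3.2]
opening: 0.06
grip_force: 2.2
t: 5.33
tool_pos: [0.411, -0.0335, 0.0414]
tool_rot: [-3.142, 0.0, 0.0]
contact_force: [-3.8, -0.7, 4.6]
opening: 0.0599
grip_force: 2.3
```

The middle box takes about 3.7 N plus roughly 4 N vertical, so it is probably the full one. I'll check the left box to be sure.

```bash
python3 -m handwheel '[{"tx":-18,"ty":0,"tz":0,"roll":0},{"tx":-16,"ty":0,"tz":0,"roll":0},{"tx":0,"ty":0,"tz":-30,"roll":0},{"tx":0,"ty":0,"tz":-30,"roll":0},{"tx":0,"ty":-36,"tz":0,"roll":0},{"tx":0,"ty":-36,"tz":0,"roll":0},{"tx":0,"ty":-36,"tz":0,"roll":0},{"tx":0,"ty":-36,"tz":0,"roll":0},{"tx":0,"ty":-36,"tz":0,"roll":0},{"tx":0,"ty":-36,"tz":0,"roll":0},{"tx":0,"ty":-36,"tz":0,"roll":0},{"tx":0,"ty":-36,"tz":0,"roll":0}]'
python3 -m handwheel '[{"tx":0,"ty":0,"tz":0,"roll":0},{"tx":0,"ty":0,"tz":0,"roll":0}]'
python3 - <<'E'
from lid import *
p,T=cam('wrist'); im,d=optics.get_image('wrist')
for l in lids(im,p,T): print(l)
E
python3 -m handwheel '[{"tx":0,"ty":0,"tz":30,"roll":0},{"tx":0,"ty":0,"tz":30,"roll":0},{"tx":0,"ty":0,"tz":0,"roll":0},{"tx":0,"ty":0,"tz":0,"roll":0}]'
```

```text
t: 6.33
tool_pos: [0.3769, 0.2568, 0.1011]
tool_rot: [-3.14, -0.001, -0.002]
contact_force: [0.4, -0.4, 0.7]
opening: 0.0599
grip_force: 0.0
t: 6.5
tool_pos: [0.3768, 0.2561, 0.101]
tool_rot: [-3.141, -0.006, -0.0]
contact_force: [-0.1, -0.0, 0.6]
opening: 0.0601
grip_force: 0.0
([524.3, 70.7], 5918, [0.4656, 0.1576, 0.079])
([320.1, 92.2], 15407, [0.456, 0.2543, 0.079])
t: 6.88
tool_pos: [0.3756, 0.2527, 0.0397]
tool_rot: [3.14, -0.003, -0.006]
contact_force: [-0.6, 0.2, 0.5]
opening: 0.0596
grip_force: 0.0
```

```bash
python3 -m handwheel '[{"tx":15,"ty":0,"tz":0,"roll":0.0},{"tx":9,"ty":0,"tz":0,"roll":0},{"tx":2,"ty":0,"tz":0,"roll":0},{"tx":2,"ty":0,"tz":0,"roll":0}]'
python3 -m handwheel '[{"tx":2,"ty":0,"tz":0,"roll":0},{"tx":2,"ty":0,"tz":0,"roll":0}]'
python3 -m handwheel '[{"tx":2,"ty":0,"tz":0,"roll":0}]'
python3 -m handwheel '[{"tx":2,"ty":0,"tz":0,"roll":0}]'
python3 -m handwheel '[{"tx":2,"ty":0,"tz":0,"roll":0}]'
```

```text
t: 7.22
tool_pos: [0.405, 0.2546, 0.0428]
tool_rot: [-3.141, 0.003, 0.003]
contact_force: [-11.0, -0.3, 8.1]
opening: 0.0599
grip_force: 6.0
t: 7.38
tool_pos: [0.4067, 0.2546, 0.0426]
tool_rot: [3.141, -0.002, -0.011]
contact_force: [-14.7, -0.7, 11.7]
opening: 0.06
grip_force: 8.3
t: 7.47
tool_pos: [0.4088, 0.2546, 0.0427]
tool_rot: [3.141, -0.001, -0.01]
contact_force: [-14.0, -0.4, 10.5]
opening: 0.0603
grip_force: 8.1
t: 7.55
tool_pos: [0.4108, 0.2546, 0.0426]
tool_rot: [3.141, -0.001, -0.01]
contact_force: [-12.9, -0.4, 10.6]
opening: 0.0599
grip_force: 8.0
t: 7.63
tool_pos: [0.4127, 0.2547, 0.0426]
tool_rot: [3.142, -0.001, -0.01]
contact_force: [-13.9, -0.5, 11.0]
opening: 0.0603
grip_force: 8.0
```

Surprise: the left box takes about 14 N with 11 N pressing down. With friction near 0.7, that means about 9 N of weight on the left box, and only about 1.2 N on the other two. So the left box looks like the full one. I'll back off, settle and repeat the nudge slowly, without the vertical preload.

```bash
python3 -m handwheel '[{"tx":-7,"ty":0,"tz":0,"roll":0.0},{"tx":-7,"ty":0,"tz":0,"roll":0},{"tx":0,"ty":0,"tz":0,"roll":0},{"tx":0,"ty":0,"tz":0,"roll":0},{"tx":0,"ty":0,"tz":0,"roll":0},{"tx":2,"ty":0,"tz":0,"roll":0},{"tx":2,"ty":0,"tz":0,"roll":0},{"tx":2,"ty":0,"tz":0,"roll":0},{"tx":2,"ty":0,"tz":0,"roll":0}]'
python3 -m handwheel '[{"tx":2,"ty":0,"tz":0,"roll":0},{"tx":2,"ty":0,"tz":0,"roll":0},{"tx":2,"ty":0,"tz":0,"roll":0}]'
python3 -m handwheel '[{"tx":2,"ty":0,"tz":0,"roll":0},{"tx":2,"ty":0,"tz":0,"roll":0}]'
python3 -m handwheel '[{"tx":2,"ty":0,"tz":0,"roll":0},{"tx":2,"ty":0,"tz":-1,"roll":0}]'
python3 -m handwheel '[{"tx":2,"ty":0,"tz":-1,"roll":0},{"tx":2,"ty":0,"tz":-1,"roll":0}]'
```

```text
t: 8.38
tool_pos: [0.4095, 0.2544, 0.0413]
tool_rot: [3.142, -0.001, 0.0]
contact_force: [-0.6, 0.3, -0.1]
opening: 0.06
grip_force: 0.0
t: 8.63
tool_pos: [0.4131, 0.2546, 0.0409]
tool_rot: [-3.141, 0.001, 0.01]
contact_force: [-11.2, 1.8, 7.1]
opening: 0.0602
grip_force: 5.1
t: 8.8
tool_pos: [0.4164, 0.2545, 0.0408]
tool_rot: [3.141, -0.0, -0.012]
contact_force: [-10.6, 0.2, 6.9]
opening: 0.0598
grip_force: 5.7
t: 8.97
tool_pos: [0.4207, 0.2542, 0.0412]
tool_rot: [3.141, -0.0, -0.009]
contact_force: [-3.3, -0.4, -1.7]
opening: 0.0602
grip_force: 3.2
t: 9.13
tool_pos: [0.4254, 0.2541, 0.0429]
tool_rot: [3.141, -0.0, -0.006]
contact_force: [-3.5, 0.3, -3.5]
opening: 0.0599
grip_force: 3.0
```

This confirms it: a box weighing 1.2 N couldn't hold 3.5 N of lift while dragging 3.5 N, so the left box is full. I'll push it ahead with the vertical force near neutral.

```bash
python3 -m handwheel '[{"tx":3,"ty":0,"tz":1,"roll":0},{"tx":4,"ty":0,"tz":0,"roll":0},{"tx":4,"ty":0,"tz":0,"roll":0},{"tx":4,"ty":0,"tz":0,"roll":0},{"tx":4,"ty":0,"tz":0,"roll":0}]'
python3 -m handwheel '[{"tx":4,"ty":0,"tz":0,"roll":0},{"tx":4,"ty":0,"tz":0,"roll":0},{"tx":4,"ty":0,"tz":0,"roll":0},{"tx":4,"ty":0,"tz":0,"roll":0},{"tx":4,"ty":0,"tz":0,"roll":0},{"tx":4,"ty":0,"tz":0,"roll":0},{"tx":4,"ty":0,"tz":0,"roll":0},{"tx":4,"ty":0,"tz":0,"roll":0},{"tx":4,"ty":0,"tz":0,"roll":0}]'
```

```text
t: 9.55
tool_pos: [0.4464, 0.2543, 0.0432]
tool_rot: [3.141, -0.001, -0.0]
contact_force: [-3.7, -0.6, -2.2]
opening: 0.0604
grip_force: 2.7
t: 10.3
tool_pos: [0.4824, 0.2544, 0.0433]
tool_rot: [3.142, -0.0, -0.0]
contact_force: [-3.4, -0.8, -3.8]
opening: 0.0597
grip_force: 2.6
```

```bash
python3 -m handwheel '[{"tx":4,"ty":0,"tz":0.5,"roll":0},{"tx":5,"ty":0,"tz":0,"roll":0},{"tx":5,"ty":0,"tz":0,"roll":0},{"tx":5,"ty":0,"tz":0,"roll":0},{"tx":5,"ty":0,"tz":0,"roll":0},{"tx":5,"ty":0,"tz":0,"roll":0},{"tx":5,"ty":0,"tz":0,"roll":0},{"tx":5,"ty":0,"tz":0,"roll":0}]'
python3 -m handwheel '[{"tx":5,"ty":0,"tz":0,"roll":0},{"tx":5,"ty":0,"tz":0,"roll":0},{"tx":5,"ty":0,"tz":0,"roll":0},{"tx":4,"ty":0,"tz":0,"roll":0},{"tx":3,"ty":0,"tz":0,"roll":0},{"tx":2,"ty":0,"tz":0,"roll":0},{"tx":0,"ty":0,"tz":0,"roll":0}]'
python3 - <<'E'
from lid import *
p,T=cam('wrist'); im,d=optics.get_image('wrist')
for l in lids(im,p,T): print(l)
print(ctrl.get_obs()['q'])
E
```

```text
t: 10.97
tool_pos: [0.5215, 0.2544, 0.0428]
tool_rot: [-3.142, 0.0, 0.0]
contact_force: [-3.3, 0.6, -2.7]
opening: 0.0601
grip_force: 2.8
t: 11.55
tool_pos: [0.5457, 0.2544, 0.0429]
tool_rot: [-3.141, 0.001, -0.001]
contact_force: [-2.3, -0.1, -3.2]
opening: 0.0598
grip_force: 1.9
([513.7, 63.4], 29473, [0.6312, 0.1938, 0.079])
([317.3, 158.3], 28841, [0.6021, 0.2539, 0.079])
[ 3.12875194e-01  1.84797973e-01  1.80346755e+00 -2.16484647e-04
  1.15264806e+00  1.88401898e+00]
```

The box stands at about (.600,.254). Next I lift clear, go round to its left side and turn 90°.

```bash
python3 -m handwheel '[{"tx":-8,"ty":0,"tz":0,"roll":0},{"tx":-8,"ty":0,"tz":0,"roll":0},{"tx":0,"ty":0,"tz":-30,"roll":0},{"tx":0,"ty":0,"tz":-30,"roll":0},{"tx":0,"ty":0,"tz":-30,"roll":0},{"tx":23,"ty":-23,"tz":0,"roll":0},{"tx":24,"ty":-24,"tz":0,"roll":0},{"tx":24,"ty":-24,"tz":0,"roll":0},{"tx":0,"ty":0,"tz":0,"roll":-0.121},{"tx":0,"ty":0,"tz":0,"roll":-0.121},{"tx":0,"ty":0,"tz":0,"roll":-0.121},{"tx":0,"ty":0,"tz":0,"roll":-0.121}]'
python3 -m handwheel '[{"tx":0,"ty":0,"tz":0,"roll":-0.121},{"tx":0,"ty":0,"tz":0,"roll":-0.121},{"tx":0,"ty":0,"tz":0,"roll":-0.121},{"tx":0,"ty":0,"tz":0,"roll":-0.121},{"tx":0,"ty":0,"tz":0,"roll":-0.121},{"tx":0,"ty":0,"tz":0,"roll":-0.121},{"tx":0,"ty":0,"tz":0,"roll":-0.121},{"tx":0,"ty":0,"tz":0,"roll":-0.121},{"tx":0,"ty":0,"tz":0,"roll":-0.119},{"tx":0,"ty":0,"tz":0,"roll":0},{"tx":0,"ty":0,"tz":0,"roll":0}]'
python3 - <<'E'
from lid import *
M=R.from_rotvec(ctrl.get_obs()['tool_rot']).as_matrix(); print(M.round(3).tolist())
for n in ('scene','side'):
    p,T=cam(n); im,d=optics.get_image(n); np.savez(n+'1.npz',im=im,d=d)
    cv2.imwrite(f'pics/{n}1.png',im[:,:,::-1])
    hsv=cv2.cvtColor(im,cv2.COLOR_RGB2HSV); m=((hsv[...,1]<45)&(hsv[...,2]>150)).astype(np.uint8)
    k,l,st,c=cv2.connectedComponentsWithStats(m)
    for i in range(1,k):
        w=plane(p,T,c[i],.079)[0]
        if 60<st[i,4]<900 and .35<w[0]<.85 and abs(w[1])<.5: print(n,c[i].round(1),st[i,4],w.round(3))
E
```

```text
t: 12.6
tool_pos: [0.6004, 0.3259, 0.1339]
tool_rot: [-3.048, -0.762, -0.004]
contact_force: [-0.0, -0.1, 0.8]
opening: 0.0602
grip_force: 0.0
t: 13.52
tool_pos: [0.6002, 0.3257, 0.1339]
tool_rot: [2.224, 2.218, 0.003]
contact_force: [0.3, -0.5, -0.4]
opening: 0.0599
grip_force: 0.0
[[0.003, 1.0, 0.002], [1.0, -0.003, 0.001], [0.001, 0.002, -1.0]]
scene [254.1 161.5] 236 [ 0.464 -0.255  0.079]
scene [317.1 185.7] 289 [ 0.46  -0.035  0.079]
scene [368.4 219.5] 178 [0.505 0.148 0.079]
scene [159.5 230. ] 158 [ 0.809 -0.292  0.079]
scene [495.2 226.7] 309 [0.363 0.439 0.079]
scene [452.9 307.2] 560 [0.646 0.425 0.079]
side [324.1 134.9] 199 [ 0.789 -0.35   0.079]
side [266.4 168.9] 237 [0.728 0.022 0.079]
side [369.7 165.2] 114 [ 0.468 -0.255  0.079]
side [283.7 184.3] 501 [0.596 0.056 0.079]
side [330.  187.4] 155 [ 0.464 -0.035  0.079]
side [254.7 200.1] 356 [0.587 0.189 0.079]
side [211.8 209.6] 322 [0.641 0.316 0.079]
side [293.7 218.8] 98 [0.416 0.178 0.079]
side [218.9 248.1] 273 [0.462 0.414 0.079]
```

View pics/scene1.png

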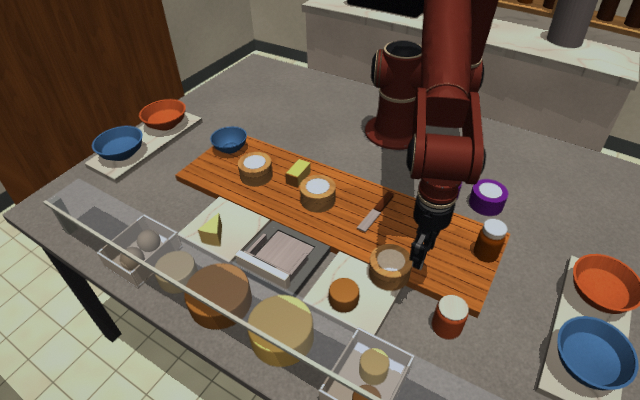

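The scene picture shows the full box at (390,262) at the front of the slab, with the gripper on its left side at about (422,240). The bystanders are untouched. I'll descend, then push towards -y.

```bash
python3 -m handwheel '[{"tx":0,"ty":0,"tz":30,"roll":0},{"tx":0,"ty":0,"tz":30,"roll":0},{"tx":0,"ty":0,"tz":20,"roll":0},{"tx":0,"ty":0,"tz":12,"roll":0},{"tx":-5,"ty":0,"tz":0,"roll":0},{"tx":-5,"ty":0,"tz":0,"roll":0},{"tx":0,"ty":0,"tz":0,"roll":0},{"tx":0,"ty":0,"tz":0,"roll":0},{"tx":-2,"ty":0,"tz":0,"roll":0},{"tx":-2,"ty":0,"tz":0,"roll":0},{"tx":-2,"ty":0,"tz":0,"roll":0},{"tx":-2,"ty":0,"tz":0,"roll":0}]'
python3 -m handwheel '[{"tx":-2,"ty":0,"tz":0,"roll":0},{"tx":-2,"ty":0,"tz":0,"roll":0},{"tx":-2,"ty":0,"tz":0,"roll":0}]'
python3 -m handwheel '[{"tx":-2,"ty":0,"tz":0,"roll":0},{"tx":-2,"ty":0,"tz":0,"roll":0},{"tx":-2,"ty":0,"tz":0,"roll":0}]'
```

```text
t: 14.62
tool_pos: [0.6002, 0.3073, 0.0413]
tool_rot: [2.221, 2.221, 0.001]
contact_force: [-0.5, 0.7, -0.4]
opening: 0.0597
grip_force: 0.0
t: 14.87
tool_pos: [0.5996, 0.3028, 0.0412]
tool_rot: [-2.22, -2.219, -0.003]
contact_force: [-1.6, 5.4, 1.2]
opening: 0.0599
grip_force: 3.0
t: 15.12
tool_pos: [0.5994, 0.297, 0.0412]
tool_rot: [-2.22, -2.219, -0.002]
contact_force: [-2.3, 5.9, 2.4]
opening: 0.0596
grip_force: 3.0
```

A clean 5.5–6 N, which fits the full box. I'll carry on in -y.

```bash
python3 -m handwheel '[{"tx":-4,"ty":0,"tz":0,"roll":0},{"tx":-5,"ty":0,"tz":0,"roll":0},{"tx":-6,"ty":0,"tz":0,"roll":0},{"tx":-6,"ty":0,"tz":0,"roll":0},{"tx":-6,"ty":0,"tz":0,"roll":0},{"tx":-6,"ty":0,"tz":0,"roll":0},{"tx":-6,"ty":0,"tz":0,"roll":0},{"tx":-6,"ty":0,"tz":0,"roll":0},{"tx":-6,"ty":0,"tz":0,"roll":0},{"tx":-6,"ty":0,"tz":0,"roll":0},{"tx":-6,"ty":0,"tz":0,"roll":0},{"tx":-6,"ty":0,"tz":0,"roll":0}]'
python3 -m handwheel '[{"tx":-6,"ty":0,"tz":0,"roll":0},{"tx":-6,"ty":0,"tz":0,"roll":0},{"tx":-6,"ty":0,"tz":0,"roll":0},{"tx":-6,"ty":0,"tz":0,"roll":0},{"tx":-6,"ty":0,"tz":0,"roll":0},{"tx":-6,"ty":0,"tz":0,"roll":0},{"tx":-6,"ty":0,"tz":0,"roll":0},{"tx":-6,"ty":0,"tz":0,"roll":0},{"tx":-6,"ty":0,"tz":0,"roll":0},{"tx":-6,"ty":0,"tz":0,"roll":0}]'
```

```text
t: 16.12
tool_pos: [0.6001, 0.2276, 0.0412]
tool_rot: [-2.22, -2.221, -0.004]
contact_force: [-0.6, 5.6, -0.4]
opening: 0.06
grip_force: 2.5
t: 16.95
tool_pos: [0.6001, 0.1676, 0.0412]
tool_rot: [-2.22, -2.22, -0.004]
contact_force: [0.5, 7.0, -0.0]
opening: 0.0602
grip_force: 2.6
```

```bash
python3 -m handwheel '[{"tx":-6,"ty":0,"tz":0,"roll":0},{"tx":-6,"ty":0,"tz":0,"roll":0},{"tx":-6,"ty":0,"tz":0,"roll":0},{"tx":-6,"ty":0,"tz":0,"roll":0},{"tx":-6,"ty":0,"tz":0,"roll":0},{"tx":-6,"ty":0,"tz":0,"roll":0},{"tx":-6,"ty":0,"tz":0,"roll":0},{"tx":-6,"ty":0,"tz":0,"roll":0},{"tx":-6,"ty":0,"tz":0,"roll":0},{"tx":-6,"ty":0,"tz":0,"roll":0}]'
python3 -m handwheel '[{"tx":-6,"ty":0,"tz":0,"roll":0},{"tx":-6,"ty":0,"tz":0,"roll":0},{"tx":-6,"ty":0,"tz":0,"roll":0},{"tx":-6,"ty":0,"tz":0,"roll":0},{"tx":-6,"ty":0,"tz":0,"roll":0},{"tx":-6,"ty":0,"tz":0,"roll":0},{"tx":-6,"ty":0,"tz":0,"roll":0},{"tx":-5,"ty":0,"tz":0,"roll":0},{"tx":-4,"ty":0,"tz":0,"roll":0},{"tx":-3,"ty":0,"tz":0,"roll":0},{"tx":-2,"ty":0,"tz":0,"roll":0},{"tx":-1,"ty":0,"tz":0,"roll":0}]'
```

```text
t: 17.78
tool_pos: [0.6001, 0.1077, 0.0411]
tool_rot: [-2.22, -2.22, -0.004]
contact_force: [-0.4, 6.8, 0.3]
opening: 0.0596
grip_force: 2.6
t: 18.78
tool_pos: [0.6001, 0.0507, 0.0411]
tool_rot: [-2.22, -2.22, -0.004]
contact_force: [-0.1, 6.0, 1.0]
opening: 0.0598
grip_force: 2.8
```

```bash
python3 -m handwheel '[{"tx":-2,"ty":0,"tz":0,"roll":0},{"tx":-2,"ty":0,"tz":0,"roll":0},{"tx":0,"ty":0,"tz":0,"roll":0},{"tx":6,"ty":0,"tz":0,"roll":0},{"tx":6,"ty":0,"tz":0,"roll":0},{"tx":0,"ty":0,"tz":-30,"roll":0},{"tx":0,"ty":0,"tz":-30,"roll":0},{"tx":0,"ty":0,"tz":-30,"roll":0},{"tx":-22,"ty":-20,"tz":0,"roll":0},{"tx":-22,"ty":-20,"tz":0,"roll":0},{"tx":-22,"ty":-20,"tz":0,"roll":0}]'
python3 -m handwheel '[{"tx":0,"ty":0,"tz":0,"roll":0.121},{"tx":0,"ty":0,"tz":0,"roll":0.121},{"tx":0,"ty":0,"tz":0,"roll":0.121},{"tx":0,"ty":0,"tz":0,"roll":0.121},{"tx":0,"ty":0,"tz":0,"roll":0.121},{"tx":0,"ty":0,"tz":0,"roll":0.121},{"tx":0,"ty":0,"tz":0,"roll":0.121},{"tx":0,"ty":0,"tz":0,"roll":0.121},{"tx":0,"ty":0,"tz":0,"roll":0.121},{"tx":0,"ty":0,"tz":0,"roll":0.121},{"tx":0,"ty":0,"tz":0,"roll":0.121},{"tx":0,"ty":0,"tz":0,"roll":0.121}]'
python3 -m handwheel '[{"tx":0,"ty":0,"tz":0,"roll":0.119},{"tx":0,"ty":0,"tz":0,"roll":0},{"tx":0,"ty":0,"tz":0,"roll":0}]'
python3 - <<'E'
from lid import *
p,T=cam('wrist'); im,d=optics.get_image('wrist'); np.savez('w2.npz',im=im,d=d,T=T); cv2.imwrite('pics/w2.png',im[:,:,::-1])
for l in lids(im,p,T): print(l)
v,u=np.mgrid[:400,:640]; P=pts(p,T,np.c_[u.ravel(),v.ravel()],d.ravel()).reshape(400,640,3)
x,y,z=P[...,0],P[...,1],P[...,2]
def rg(n,m):
    q=P[m]; print(n,m.sum(), np.percentile(q,[1,50,99],axis=0).round(4).tolist() if m.sum() else '')
b=(x>.54)&(x<.67)&(abs(y)<.08)&(z>.072)&(z<.086)
rg('boxtop',b)
f=(x>.655)&(x<.73)&(z>.042)&(z<.058)
rg('fenceL',f&(y>.04)&(y<.08)); rg('fenceR',f&(y<-.04)&(y>-.09)); rg('stop',(x>.72)&(x<.77)&(z>.052)&(z<.075)&(abs(y)<.1))
E
```

```text
t: 19.7
tool_pos: [0.5398, -0.0089, 0.1317]
tool_rot: [2.218, 2.222, 0.001]
contact_force: [0.0, -1.2, -0.5]
opening: 0.06
grip_force: 0.0
t: 20.7
tool_pos: [0.5399, -0.0085, 0.1307]
tool_rot: [3.136, 0.178, -0.001]
contact_force: [0.7, -0.5, -0.4]
opening: 0.0605
grip_force: 0.0
t: 20.95
tool_pos: [0.5399, -0.0084, 0.1307]
tool_rot: [3.141, 0.005, -0.0]
contact_force: [0.5, -1.2, 0.1]
opening: 0.0596
grip_force: 0.0
([73.7, 65.1], 19014, [0.6332, 0.1264, 0.079])
([322.1, 24.9], 7359, [0.6545, -0.0115, 0.079])
([548.1, 65.5], 23677, [0.634, -0.1374, 0.079])
([308.5, 122.4], 10162, [0.6032, -0.0039, 0.079])
([357.4, 330.7], 2733, [0.4575, -0.0385, 0.079])
boxtop 23332 [[0.5553, -0.0506, 0.078], [0.6052, -0.0041, 0.0796], [0.6485, 0.0428, 0.0813]]
fenceL 463 [[0.6615, 0.0507, 0.0425], [0.6673, 0.0546, 0.0498], [0.6741, 0.0606, 0.0517]]
fenceR 487 [[0.6615, -0.0764, 0.0423], [0.6677, -0.0705, 0.0499], [0.6746, -0.0664, 0.0518]]
stop 0
```

View pics/w2.png

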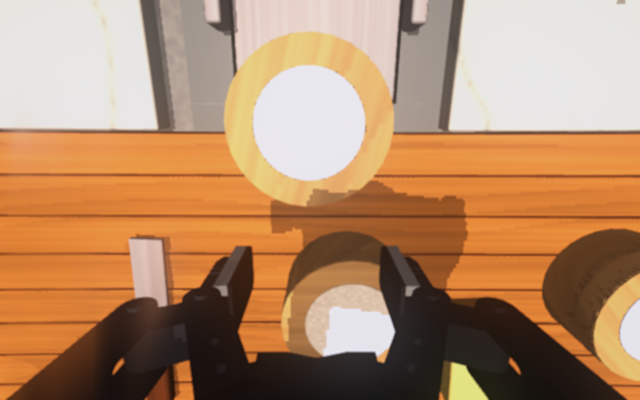

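The wrist picture shows the box lid at (309,122), the fence ends at (213,8) and (418,8), and the middle box safely behind the fingers. Measured, the fences start at x .6605 with inner faces at y .051 and -.066, so they are centred at -.008 and 117 mm apart. That puts the seat at (.6855,-.008). The box is at (.603,-.004), so a cradle at y = -.008 will centre it.

```bash
python3 -m handwheel '[{"tx":0,"ty":0,"tz":30,"roll":0.003},{"tx":0,"ty":0,"tz":30,"roll":0},{"tx":0,"ty":0,"tz":20,"roll":0},{"tx":0,"ty":0,"tz":9,"roll":0},{"tx":0,"ty":0,"tz":0,"roll":0},{"tx":0,"ty":0,"tz":0,"roll":0},{"tx":0,"ty":0,"tz":0,"roll":0}]'
python3 -m handwheel '[{"tx":2,"ty":0,"tz":0,"roll":0},{"tx":2,"ty":0,"tz":0,"roll":0},{"tx":2,"ty":0,"tz":0,"roll":0},{"tx":2,"ty":0,"tz":0,"roll":0},{"tx":2,"ty":0,"tz":0,"roll":0},{"tx":2,"ty":0,"tz":0,"roll":0},{"tx":2,"ty":0,"tz":0,"roll":0},{"tx":2,"ty":0,"tz":0,"roll":0}]'
python3 -m handwheel '[{"tx":2,"ty":0,"tz":0,"roll":0},{"tx":2,"ty":0,"tz":0,"roll":0},{"tx":2,"ty":0,"tz":0,"roll":0},{"tx":2,"ty":0,"tz":0,"roll":0},{"tx":2,"ty":0,"tz":0,"roll":0},{"tx":2,"ty":0,"tz":0,"roll":0}]'
```

```text
t: 21.58
tool_pos: [0.5415, -0.0088, 0.0436]
tool_rot: [3.141, -0.004, 0.005]
contact_force: [-0.3, 0.2, -0.5]
opening: 0.0601
grip_force: 0.0
t: 22.25
tool_pos: [0.5541, -0.0075, 0.0418]
tool_rot: [-3.139, 0.003, 0.009]
contact_force: [-7.7, 4.3, 5.7]
opening: 0.0598
grip_force: 4.3
t: 22.75
tool_pos: [0.5656, -0.008, 0.042]
tool_rot: [-3.14, 0.004, 0.011]
contact_force: [-11.5, 1.3, 8.9]
opening: 0.06
grip_force: 6.1
```

```bash
python3 -m handwheel '[{"tx":2,"ty":0,"tz":-1,"roll":0},{"tx":2,"ty":0,"tz":-0.5,"roll":0},{"tx":3,"ty":0,"tz":0,"roll":0},{"tx":3,"ty":0,"tz":0,"roll":0},{"tx":3,"ty":0,"tz":0,"roll":0}]'
python3 -m handwheel '[{"tx":3,"ty":0,"tz":0,"roll":0},{"tx":3,"ty":0,"tz":0,"roll":0},{"tx":3,"ty":0,"tz":0,"roll":0},{"tx":3,"ty":0,"tz":0,"roll":0}]'
python3 -m handwheel '[{"tx":3,"ty":0,"tz":0,"roll":0},{"tx":3,"ty":0,"tz":0,"roll":0},{"tx":3,"ty":0,"tz":0,"roll":0}]'
python3 -m handwheel '[{"tx":3,"ty":0,"tz":0,"roll":0},{"tx":3,"ty":0,"tz":0,"roll":0},{"tx":3,"ty":0,"tz":0,"roll":0}]'
```

```text
t: 23.17
tool_pos: [0.5793, -0.0085, 0.0422]
tool_rot: [-3.141, 0.005, 0.007]
contact_force: [-3.8, 0.2, -3.4]
opening: 0.0598
grip_force: 2.3
t: 23.5
tool_pos: [0.593, -0.0087, 0.0429]
tool_rot: [-3.141, 0.005, 0.002]
contact_force: [-3.5, 0.1, -3.1]
opening: 0.06
grip_force: 2.1
t: 23.75
tool_pos: [0.6023, -0.0088, 0.0433]
tool_rot: [-3.142, 0.005, 0.0]
contact_force: [-3.3, 0.1, -3.3]
opening: 0.0601
grip_force: 2.1
t: 24.0
tool_pos: [0.6113, -0.0088, 0.0433]
tool_rot: [3.142, -0.005, -0.0]
contact_force: [-3.5, -0.4, -2.4]
opening: 0.0598
grip_force: 2.1
```

```bash
python3 -m handwheel '[{"tx":2,"ty":0,"tz":0,"roll":0},{"tx":2,"ty":0,"tz":0,"roll":0},{"tx":2,"ty":0,"tz":0,"roll":0},{"tx":2,"ty":0,"tz":0,"roll":0}]'
python3 -m handwheel '[{"tx":2,"ty":0,"tz":0,"roll":0},{"tx":2,"ty":0,"tz":0,"roll":0},{"tx":2,"ty":0,"tz":0,"roll":0}]'
python3 -m handwheel '[{"tx":2,"ty":0,"tz":0,"roll":0}]'
python3 -m handwheel '[{"tx":1,"ty":0,"tz":0,"roll":0}]'
```

```text
t: 24.33
tool_pos: [0.6192, -0.0089, 0.0433]
tool_rot: [-3.142, 0.005, 0.0]
contact_force: [-3.8, -0.0, -3.8]
opening: 0.0599
grip_force: 2.2
t: 24.58
tool_pos: [0.6252, -0.0089, 0.0433]
tool_rot: [-3.142, 0.005, 0.0]
contact_force: [-4.7, -0.8, -3.4]
opening: 0.0602
grip_force: 2.2
t: 24.67
tool_pos: [0.6272, -0.0089, 0.0433]
tool_rot: [-3.142, 0.005, 0.0]
contact_force: [-3.5, -0.0, -2.9]
opening: 0.0602
grip_force: 2.2
t: 24.75
tool_pos: [0.6284, -0.0089, 0.0434]
tool_rot: [3.142, -0.005, 0.0]
contact_force: [-3.3, 0.2, -3.0]
opening: 0.0598
grip_force: 2.2
```

```bash
python3 -m handwheel '[{"tx":1,"ty":0,"tz":0,"roll":0},{"tx":1,"ty":0,"tz":0,"roll":0}]'
python3 -m handwheel '[{"tx":1,"ty":0,"tz":0,"roll":0}]'
python3 -m handwheel '[{"tx":1,"ty":0,"tz":0,"roll":0}]'
python3 -m handwheel '[{"tx":0.5,"ty":0,"tz":0,"roll":0}]'
python3 -m handwheel '[{"tx":0.5,"ty":0,"tz":0,"roll":0}]'
```

```text
t: 24.92
tool_pos: [0.6301, -0.0089, 0.0433]
tool_rot: [3.142, -0.005, -0.0]
contact_force: [-3.3, 0.2, -3.0]
opening: 0.06
grip_force: 2.2
t: 25.0
tool_pos: [0.6311, -0.0089, 0.0433]
tool_rot: [-3.142, 0.005, 0.0]
contact_force: [-3.2, -0.3, -3.6]
opening: 0.0598
grip_force: 2.2
t: 25.08
tool_pos: [0.6321, -0.0089, 0.0433]
tool_rot: [3.142, -0.005, -0.0]
contact_force: [-3.8, -0.1, -3.5]
opening: 0.06
grip_force: 2.2
t: 25.17
tool_pos: [0.6327, -0.0089, 0.0433]
tool_rot: [-3.142, 0.005, -0.0]
contact_force: [-2.7, -0.6, -3.2]
opening: 0.0597
grip_force: 2.2
t: 25.25
tool_pos: [0.6331, -0.0089, 0.0433]
tool_rot: [-3.142, 0.005, 0.0]
contact_force: [-3.2, -0.3, -3.2]
opening: 0.0599
grip_force: 2.2
```

```bash
python3 -m handwheel '[{"tx":1,"ty":0,"tz":0,"roll":0}]'
python3 -m handwheel '[{"tx":1,"ty":0,"tz":0,"roll":0}]' | sed -n 2,4p
python3 -m handwheel '[{"tx":0.5,"ty":0,"tz":0,"roll":0}]'| sed -n 2,4p
```

```text
t: 25.33
tool_pos: [0.634, -0.0089, 0.0432]
tool_rot: [-3.142, 0.005, 0.0]
contact_force: [-4.2, -1.0, -2.8]
opening: 0.0601
grip_force: 2.1
tool_pos: [0.6344, -0.0088, 0.043]
tool_rot: [-3.141, 0.005, 0.003]
contact_force: [-6.6, -0.2, -3.7]
tool_pos: [0.6344, -0.0089, 0.0427]
tool_rot: [-3.141, 0.005, 0.005]
contact_force: [-7.4, -0.5, -3.3]
```

The force rises while the tool stands still, so the box has reached the stop. One more small press, then I back off and check.

```bash
python3 -m handwheel '[{"tx":0.5,"ty":0,"tz":0.5,"roll":0},{"tx":0,"ty":0,"tz":0,"roll":0}]' | sed -n 2,4p
python3 -m handwheel '[{"tx":-3,"ty":0,"tz":0,"roll":0},{"tx":-10,"ty":0,"tz":0,"roll":0},{"tx":-20,"ty":0,"tz":0,"roll":0},{"tx":0,"ty":0,"tz":-30,"roll":0},{"tx":0,"ty":0,"tz":-35,"roll":0},{"tx":0,"ty":0,"tz":-35,"roll":0},{"tx":0,"ty":0,"tz":0,"roll":0},{"tx":0,"ty":0,"tz":0,"roll":0}]'
python3 - <<'E'
from lid import *
p,T=cam('wrist'); im,d=optics.get_image('wrist'); cv2.imwrite('pics/w3.png',im[:,:,::-1])
v,u=np.mgrid[:400,:640]; P=pts(p,T,np.c_[u.ravel(),v.ravel()],d.ravel()).reshape(400,640,3)
x,y,z=P[...,0],P[...,1],P[...,2]
def rg(n,m):
    q=P[m]; print(n,m.sum(), np.percentile(q,[1,50,99],axis=0).round(4).tolist() if m.sum() else '')
rg('boxtop',(x>.62)&(x<.735)&(abs(y+.008)<.056)&(z>.066)&(z<.086))
rg('stop',(x>.725)&(x<.8)&(z>.052)&(z<.0655)&(abs(y)<.1)); rg('slab',(x>.6)&(x<.64)&(y>.12)&(y<.2))
E
```

```text
tool_pos: [0.6344, -0.0089, 0.0417]
tool_rot: [-3.141, 0.005, 0.007]
contact_force: [-7.9, -0.2, -2.8]
t: 26.33
tool_pos: [0.6074, -0.0093, 0.149]
tool_rot: [3.14, -0.005, 0.021]
contact_force: [-0.1, 1.5, -0.2]
opening: 0.0602
grip_force: 0.0
boxtop 19556 [[0.6384, -0.0567, 0.0722], [0.6882, -0.0103, 0.0739], [0.7321, 0.0367, 0.0757]]
stop 3751 [[0.7364, -0.0747, 0.0525], [0.741, -0.0054, 0.058], [0.7471, 0.0592, 0.0599]]
slab 4400 [[0.6004, 0.1207, 0.0227], [0.6207, 0.1602, 0.0243], [0.6394, 0.1992, 0.0259]]
```

View pics/w3.png

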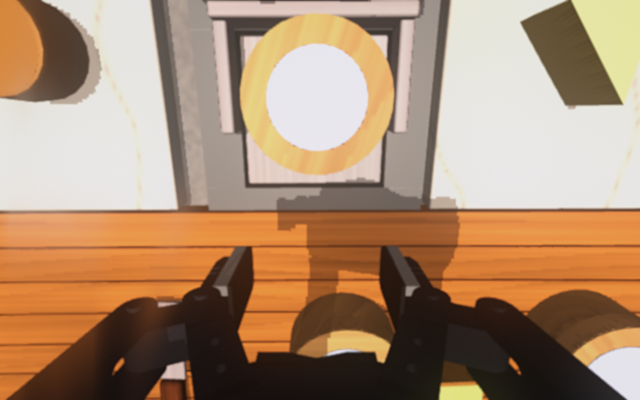

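The wrist picture shows the box at (317,95), standing between the fences against the back stop. Its top has dropped to z = .074, so the pan has sunk about 5 mm, and its centre is at x = .685, right on the seat. The robot is clear of everything.

```bash
python3 -c "
from station import ctrl
print(ctrl.finish_job())"
```

```text
the job is handed in; nothing more can be done
None
```

Job handed in at about 26 s: the full box was the left one, at y ≈ +0.25, and it now stands on the pan against the back stop; the two empty boxes moved about 1 cm each, and I saw no bystander moved.

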